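# Take a range reading, then index the sensor bench's target to the next hole

## Robot

A 6-joint arm with a two-finger parallel gripper is mounted at the origin on the work surface. World frame = base frame: x ahead of the robot, y to its left, z up, the work surface at z = 0. Lengths are in m, angles in rad, forces in N, time in s.
With the tool pointing down it reaches from about 0.275 to 0.875 m from the base axis. Payload 12.5 kg.
Tool frame: the origin (TCP) lies on the centre line of the jaws, within the pads' length; the fingertips stand r.finger_overhang ahead of it and the grasp point (between the pads) lies 3 mm ahead of it (r.finger_overhang is the distance from the TCP to the fingertips, in m); z points along the fingers, y is the line along which they close (so a half turn about z gives the same grasp; the last joint's range is limited). The gripper opens to 85 mm and grips with 20 to 120 N. Pads are 22 mm wide; open, the fingers measure 114 mm over their backs; the gripper's body (76 mm by 85 mm) begins 54 mm behind the grasp point. The pads swing forward as they close: fully open they stand 13 mm farther back than shut.
Start: joints at [-1.355, 0.351, 1.652, -0, 1.139, -0.085], TCP at [0.163, -0.525, 0.253] pointing down, gripper open.
Joint ranges: [-2.75, 2.75], [-0.79, 2.1], [0.01, 2.65], [-1.57, 4.71], [0.07, 3.14], [-2.87, 2.87]. Speed limits (rad/s): [2.22, 2.22, 2.79, 3.14, 3.14, 3.14].

## Interface

Orientations are given as a unit quaternion [x, y, z, w].
In Python, from cell import r, optics gives the robot as it stands. The module is installed in compiled form; this text tells all that it offers. Calls block until the motion is done:
- r.move_to(position, orientation): joint-space move of the TCP to a pose.
- r.move_linear(position, rot=None, vel=0.15): straight line of the TCP; rot=None keeps the orientation; vel is the mean speed in m/s.
- r.set_joints(angles): joint-space move.
- r.set_gripper(opening, squeeze=None): opening from 0.0 (shut) to 1.0 (fully open); squeeze is the grip in N (None keeps the last); returns when the fingers have stopped.
- r.sleep(seconds).
- r.inverse_kinematics(position, orientation): joint angles nearest the present ones, or None.
- optics.get_image(name): name is "scene" or "top" or "wrist"; returns a dict with "pixels" (420x560x3 uint8, red, green, blue), "depth" (420x560 float32, m along the optical axis (not along the pixel's ray), 0 where there is no reading), "fx", "fy", "cx", "cy" (pixels), "camera_from_world" (4x4, takes a point from world to camera coordinates); the wrist camera has in their place "mount" (4x4, takes a point from camera to tool coordinates, whose origin is the TCP and whose axes are the flange's). Camera axes: x right, y down, z forward; pixel columns grow to the right and rows downward; lengths in m; the calibration is good to about 2 mm. A picture is of the moment at which its call begins: read the wrist's pose just before it.
A pose or a line that the arm cannot do raises r.PlanningError and nothing moves.
- r.hand_in(): hands the job in; it is judged then, once.
Readings, each from a call of its own:
- r.current_t(): time.
- r.current_q(): joint angles.
- r.current_qvel(): joint speeds.
- r.current_effort(): joint torques, N m.
- r.current_tool_pos(): TCP position.
- r.current_ee_rot(): TCP orientation.
- r.current_contact_force(): force on the tool from outside, world axes, zero at the start.
- r.current_torque(): the same for the moment, N m.
- r.current_opening(): opening from 0.0 (shut) to 1.0 (fully open).
- r.current_finger_force(): force on a finger pad.
Only numpy, scipy, OpenCV 4.12 (cv2) and the standard library are available. Lean on these libraries where they do the work, as an engineer would, in place of code of your own. Each camera call takes 0.05 s, during which the arm holds its last target. There are 200 camera calls.

## Task

Pick up the hand-held ultrasonic ranger, point its two eyes squarely at the middle of the white target board's front from 10 to 20 cm away, hold it steady there for two seconds, then set it gently back upright on its cork mat and let go of it. Then pull up the black plunger knob on the sliding section of the sensor bench, slide the section to the very next hole of the tube, the way that takes the board farther from where you took the reading, and let the pin drop fully home in that hole, never forcing the section against the pin or running past to another hole. Finish while still gripping the knob, with the pin held home, and leave the mouse, the tape roll and the screwdriver where they are.

Things in the scene. Friction and masses are not known exactly. Their poses are not given: they have to be found in the camera images.
- bench: Fixed sensor bench: plywood base 400 x 100 x 12 mm with a square aluminium tube, 40 mm wide, top face 70 mm high, along the bench's x, between end blocks 72 mm high at x = +-185. Origin: middle of the base's underside, z up. Top holes, 14 mm square, at x = -50, 0, 50, 100 mm. A sliding section (52 mm wide, 76 high) on the tube has the white board at its -x end, the knob 92 mm farther in +x.
- section (a joint): Position of the sliding section along the bench's +x, in m: 0 at the start (pin in the hole at x = 0), +0.050 with the pin over the next hole; limits -0.06 and +0.11. About 2 N of friction once the pin is out. The pin has about 2 mm of play each way in a hole.
- plunger (a joint): Lift of the spring plunger in m: 0 = pin fully home, 0.018 = top stop. The pin (10 mm thick, round nose) reaches 12 mm into the tube: it is clear when lifted more than 0.012, and rides at 0.012 on the tube between holes. The spring pulls it down with about 4.5 N at the bottom, 9 N at the top.
- knob: Black plunger knob on top of the sliding section: upright cylinder 28 mm across, 30 mm high. Origin at the centre of its underside, 88 mm above the table with the pin home (top at 118 mm); x along the bench's x. Moves with section and plunger. Below it a steel collar up to 86 mm. Free to grip across the tube; the board (176 mm high) is 92 mm away along it.
- next_hole (a point): Centre of the mouth of the next hole, in the tube's top face (70 mm high), 50 mm along the bench's +x from the hole the pin is in at the start. Fixed to the bench, axes as the bench's.
- board_face (a point): Middle of the front of the white target board (board 110 mm wide, 100 mm high, 6 mm thick, upright, from 76 to 176 mm height), 126 mm above the table. Axes as the bench's: the front faces -x. Moves with the section.
- ranger: Hand-held ultrasonic ranger, loose, about 0.16 kg: grey plastic box 90 mm long (its x), 42 mm wide (y), 50 mm high (z), with two aluminium eyes side by side that stand 12 mm out of its +x face. Origin at the centre of its underside; it stands on the mat. It looks along its +x.
- eyes (a point): Point midway between the fronts of the ranger's two eyes: 57 mm in +x of the ranger's origin and 25 mm above its underside. Axes as the ranger's; +x is the way it looks.
- mat: Fixed cork mat, 150 (x) x 160 (y) x 4 mm, the ranger's place; origin at the centre of its underside (on the table).
- mouse: Bystander: black computer mouse, 98 x 58 x 34 mm, beside the mat; origin at the centre of its underside.
- tape: Bystander: roll of paper tape lying flat, 80 mm across, 20 mm high; origin at the centre of its underside.
- screwdriver: Bystander: screwdriver, 160 mm long, lying along the bench's robot side; origin near its middle.
Things that resemble listed ones, but are neither listed nor needed, are in the scene too. Of the things shaped like the mat, the cork one is meant.

How it is judged:
By the outcome, as a careful person would: the job done as asked, in the order asked, and still so for the second after the job is handed in, while the arm keeps its last pose, push and grip.
It also fails if it takes over 58 s, if anything falls off the work surface, if the arm or the gripper's body presses on something with over 40 N, if the wrist force passes 120 N, or if a joint passes its speed limit or range.

## Working session

There is one attempt and no reset: what is moved stays moved. The work goes in short steps, each a Python script; the robot and the scene stay as the last script left them, time stands still between calls to the robot, and variables do not carry over. Pictures are saved under pics/ and viewed, at most 10 in all, crops included, and the job is handed in when it is done.

```bash
mkdir -p pics; python3 - <<'E'
from cell import r, optics
import cv2, numpy as np, pickle
for n in ("scene","top"):
    d=optics.get_image(n); pickle.dump(d,open(n+".pkl","wb"))
    cv2.imwrite(f"pics/{n}0.png",d["pixels"][:,:,::-1]); print(n,d["fx"],d["cx"],d["cy"],d["camera_from_world"].round(4).tolist())
print(r.current_t(),r.finger_overhang,r.current_tool_pos(),r.current_ee_rot(),r.current_contact_force())
E
```

```text
scene 455.9936366161444 277.28939722865516 209.2064376603707 [[0.808, 0.5891, -0.0051, -0.3566], [0.4489, -0.6212, -0.6423, -0.1686], [-0.3815, 0.5167, -0.7664, 1.2995], [0.0, 0.0, 0.0, 1.0]]
top 452.24161968086185 284.8490545758062 203.03268451161014 [[0.0298, -0.9994, 0.0179, -0.0832], [-0.9985, -0.0306, -0.0453, 0.4533], [0.0458, -0.0165, -0.9988, 1.1674], [0.0, 0.0, 0.0, 1.0]]
0.1 0.022 [ 0.1628998  -0.52503456  0.2528209 ] [ 9.88715145e-01  1.49806872e-01 -2.96026335e-05 -5.11767730e-04] [-0.9213161   0.14662241 -0.01160836]
```

View pics/scene0.png

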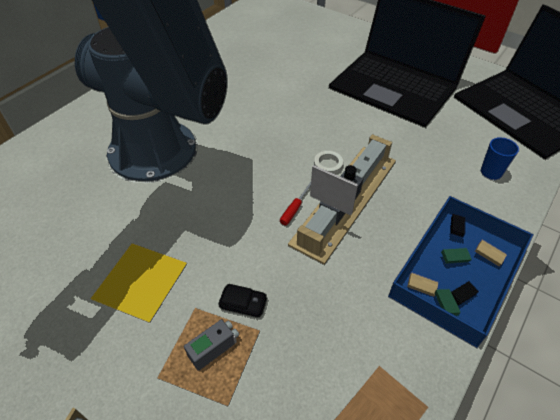

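View pics/top0.png

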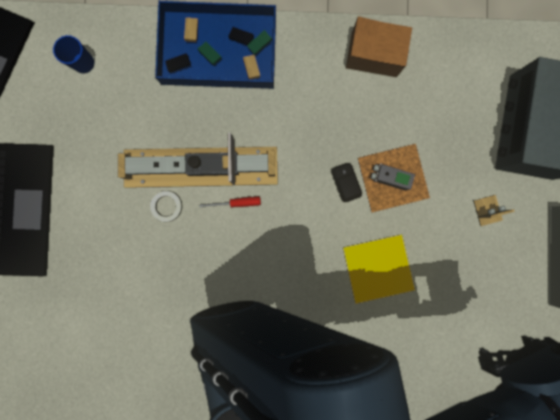

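The scene view shows the cork mat at (210,352) with the grey ranger on it, the mouse at (243,300), the bench at (345,195), the board at (335,185) and the knob at (351,174). In the top view, the ranger is at (392,176) with its eyes to the left at (372,172). The bench is at (198,165), the board at (232,158) and the knob at about (195,162).

Lookalikes, top view pixels:
- **Mat:** cork (393,177), yellow sheet (378,268) or brown box (380,48). I choose the cork one.
- **Ranger:** grey box (392,176), black mouse (346,182) or small gadget (490,208). I choose the grey box.
- **Knob:** black round (195,162) or the dark holes at (155,163) and (175,163). I choose the one standing at 118 mm.

```bash
cat > h.py <<'E'
import numpy as np, cv2, pickle
def world(d,T=None):
    """HxWx3 world points; T = world_from_camera"""
    if T is None: T=np.linalg.inv(d["camera_from_world"])
    z=d["depth"]; v,u=np.mgrid[:z.shape[0],:z.shape[1]]
    P=np.stack([(u-d["cx"])/d["fx"]*z,(v-d["cy"])/d["fy"]*z,z],-1)
    W=P@T[:3,:3].T+T[:3,3]; W[z==0]=np.nan
    return W
def rect(pts):
    c,s,a=cv2.minAreaRect(pts.astype(np.float32)*1000)
    if s[0]<s[1]: s=s[::-1]; a+=90
    return np.round(c,1),np.round(s,1),(a+90)%180-90   # long axis angle in world xy
E
python3 - <<'E'
from h import *
d=pickle.load(open("top.pkl","rb")); W=world(d); px=d["pixels"].astype(int)
Z=W[...,2]
def box(u0,u1,v0,v1):
    m=np.zeros(Z.shape,bool); m[v0:v1,u0:u1]=1; return m
def rep(n,m):
    print(n,m.sum(),rect(W[m][:,:2]), np.nanmedian(Z[m]))
print("table",np.nanmedian(Z[box(300,330,60,120)]))
rep("ranger",box(360,430,145,210)&(Z>.04)&(Z<.07))
rep("mouse",box(325,362,155,210)&(Z>.015))
rep("blocks+tube",box(110,285,140,195)&(Z>.06)&(Z<.078))
rep("knob",box(180,215,145,180)&(Z>.105)&(Z<.13))
rep("board",box(222,245,125,195)&(Z>.15))
hsv=cv2.cvtColor(d["pixels"],cv2.COLOR_RGB2HSV)
R=d["camera_from_world"]
rep("mat",box(352,435,140,215)&(hsv[...,1]>90)&(hsv[...,0]<25)&(Z<.015))
rep("base",box(110,285,140,195)&(Z>.008)&(Z<.02))
a=cv2.resize(d["pixels"][125:215,110:440],(792,216),interpolation=cv2.INTER_CUBIC)
cv2.imwrite("pics/crop1.png",a[:,:,::-1])
E
```

```text
table 0.0004956795544766024
ranger 632 (array([ 531., -341.]), array([102.5,  46.1]), 76.4883804321289) 0.05380669909506497
mouse 800 (array([ 513.8, -227.2]), array([97.4, 58.3]), 22.041765213012695) 0.0308590394286834
blocks+tube 2433 (array([530.1, 154.3]), array([388.7,  83.5]), -87.00983810424805) 0.07166086651822412
knob 117 (array([542.7, 154.1]), array([26.6, 26.1]), 63.02458572387695) 0.11836570989193818
board 184 (array([547.9,  61.4]), array([109.7,   6. ]), 2.0374388694763184) 0.17494866775161233
mat 2558 (array([ 532.9, -354.8]), array([161.5, 148.9]), -74.20261287689209) 0.0042012110788198775
base 2654 (array([536.8, 154.1]), array([401.4, 122.3]), -85.24766826629639) 0.012644983369574425
```

View pics/crop1.png

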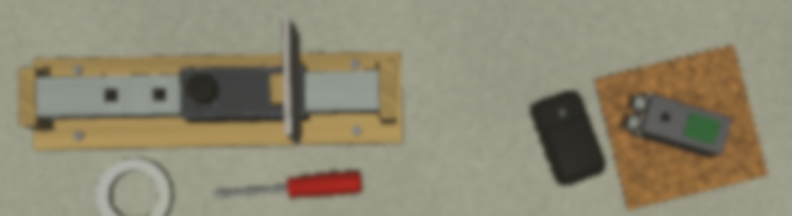

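The close crop confirms the choices: the black round knob at (203,89) sits on the sliding section, the next holes are at (158,94) and (111,95), and the board is at (291,80). The ranger's eyes at (638,112) face the bench. Next I go above the ranger and take one close look.

```bash
cat >> h.py <<'E'
from cell import r, optics
from scipy.spatial.transform import Rotation as Ro
def q(deg): a=np.radians(deg)/2; return [np.cos(a),np.sin(a),0,0]
def wrist():
    p,o=r.current_tool_pos(),r.current_ee_rot(); d=optics.get_image("wrist")
    T=np.eye(4); T[:3,:3]=Ro.from_quat(o).as_matrix(); T[:3,3]=p
    return d,world(d,T@d["mount"])
E
python3 - <<'E'
from h import *
r.set_gripper(1.0)
r.move_to([.5296,-.3468,.25],q(76.5))
d,W=wrist(); print(d["mount"].round(3).tolist(), d["fx"])
cv2.imwrite("pics/w1.png",d["pixels"][:,:,::-1])
Z=W[...,2]; ok=(abs(W[...,0]-.53)<.08)&(abs(W[...,1]+.34)<.09)
m=ok&(Z>.047)&(Z<.065); print("box top",m.sum(),rect(W[m][:,:2]),np.median(Z[m]))
m=ok&(Z>.02)&(Z<.065); print("all",m.sum(),rect(W[m][:,:2]))
print(r.current_t(),r.current_tool_pos(),r.current_contact_force())
E
```

```text
[[0.0, -0.964, -0.266, 0.067], [1.0, -0.0, 0.001, 0.001], [-0.001, -0.266, 0.964, -0.121], [0.0, 0.0, 0.0, 1.0]] 301.36337230216384
box top 3149 (array([ 531.9, -347.3]), array([89.7, 41.4]), 75.51547241210938) 0.05398928688772947
all 4153 (array([ 528.2, -318.1]), array([153.3,  78. ]), -79.27920913696289)
1.875 [ 0.52880301 -0.34775507  0.25006089] [-0.17500004 -0.5192544   0.41435824]
```

View pics/w1.png

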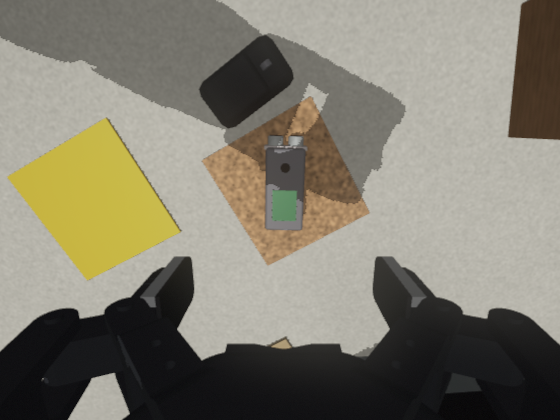

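The wrist view shows the ranger at (285,188) on the cork mat with its eyes up at (285,142), and the mouse clear at (246,80). I will grasp it, lift and go to the reading pose.

```bash
python3 - <<'E'
from h import *
c=[.5315,-.3471]
r.move_to([*c,.12],q(75.7)); r.move_linear([*c,.036],vel=.1)
r.set_gripper(0.0,squeeze=40)
print("grip",r.current_opening(),r.current_finger_force(),r.current_tool_pos())
r.move_linear([*c,.16],vel=.15)
# board + knob from the wrist on the way is not in view; use top-view values
b=np.radians(92.5); u=np.array([np.cos(b),np.sin(b)])
face=np.array([.548,.0584]); o=face-.15*u-.057*u
r.move_to([*o,.133],q(92.5))
d,W=wrist(); cv2.imwrite("pics/w2.png",d["pixels"][:,:,::-1]); pickle.dump((d,W),open("w2.pkl","wb"))
print(r.current_t(),o,r.current_tool_pos(),r.current_opening(),r.current_contact_force())
t=optics.get_image("top"); pickle.dump(t,open("top2.pkl","wb")); V=world(t)
Z=V[...,2]
for n,m in (("ranger",(abs(V[...,0]-o[0])<.1)&(abs(V[...,1]-o[1])<.1)&(Z>.1)&(Z<.2)),
            ("board",(abs(V[...,0]-.548)<.08)&(abs(V[...,1]-.061)<.02)&(Z>.15)),
            ("knob",(abs(V[...,0]-.543)<.03)&(abs(V[...,1]-.154)<.03)&(Z>.105)&(Z<.13))):
    print(n,m.sum(),rect(V[m][:,:2]) if m.sum()>5 else '')
Z=W[...,2]
for n,m in (("board",(abs(W[...,0]-.548)<.08)&(abs(W[...,1]-.061)<.02)&(Z>.1)&(Z<.2)),):
    P=W[m]; print(n,m.sum(),np.nanmin(P,0),np.nanmax(P,0))
    if m.sum()>50:
        f=P[P[:,2]<.168]; a=np.polyfit(f[:,0],f[:,1],1); print("face y=",a, "yaw",90+np.degrees(np.arctan(a[0])),np.polyval(a,.548))
E
```

```text
grip 0.4849184407052829 41.7221599817276 [ 0.53172748 -0.3472827   0.03649275]
5.775 [ 0.55702921 -0.14840298] [ 0.55726299 -0.14990383  0.13314745] 0.4809017198306621 [-0.30299864 -0.26054645 -1.15858648]
ranger 1 
board 181 (array([547.4,  61.4]), array([108.7,   5.9]), 2.012991189956665)
knob 116 (array([543.1, 153.5]), array([26.3, 25.5]), 38.367637634277344)Traceback (most recent call last):
  File "<stdin>", line 21, in <module>
    res = np.fmin.reduce(a, axis=axis, out=out, **kwargs)
ValueError: zero-size array to reduction operation fmin which has no identity
```

View pics/w2.png

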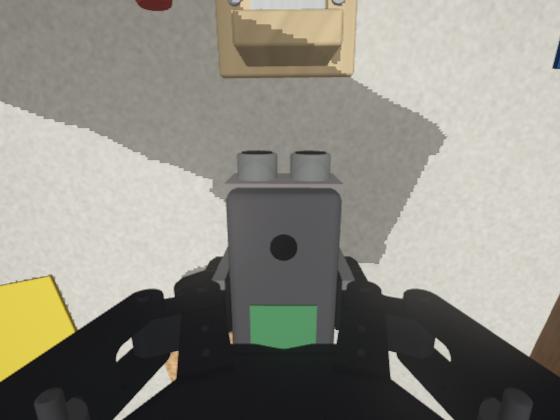

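The ranger sits straight in the jaws (box centred at x≈284, eyes at (258,163) and (310,163)), and the bench end edge at row 76 is level with it. I will check the numbers, correct if needed, then hold.

```bash
python3 - <<'E'
from h import *
d,W=pickle.load(open("w2.pkl","rb")); Z=W[...,2]
m=np.zeros(Z.shape,bool); m[190:340,225:345]=1; m&=(Z>.14)&(Z<.165)
P=W[m]; print("top",rect(P[:,:2]),P[:,2].min(),P[:,2].max(), "slopes",np.linalg.lstsq(np.c_[P[:,:2]-P[:,:2].mean(0),np.ones(len(P))],P[:,2],rcond=None)[0])
m=np.zeros(Z.shape,bool); m[150:178,235:335]=1; m&=(Z>.1)&(Z<.16)
print("eyes",rect(W[m][:,:2]))
m=np.zeros(Z.shape,bool); m[50:85,205:370]=1; m&=(Z>.008)&(Z<.018)
P=W[m]; print("base end",rect(P[:,:2]))
# tube / base angle from top view after moving away
t=pickle.load(open("top2.pkl","rb")); V=world(t); z=V[...,2]
m=(abs(V[...,0]-.54)<.035)&(abs(V[...,1]-.154)<.2)&(z>.062)&(z<.074)
P=V[m]; a=np.polyfit(P[:,1],P[:,0],1); print("tube dir",90-np.degrees(np.arctan(a[0])),np.polyval(a,.06),np.polyval(a,.154))
print(r.current_tool_pos(),r.current_t())
E
```

```text
top (array([ 558.5, -136.2]), array([63.1, 49. ]), -89.03407579660416) 0.14003208130326011 0.1635996109697499 slopes [-0.0006019  -0.01702243  0.15045554]
eyes (array([556.3, -98.4]), array([44.8, 11.3]), 2.385436773300171)
base end (array([555.6, -37.9]), array([100.2,  17.7]), 2.4605600833892822)
tube dir 92.67269728899105 0.5467985104994475 0.5424104747282241
[ 0.55717773 -0.15003218  0.13314788] 5.825
```

```bash
python3 - <<'E'
from h import *
r.move_linear([.5552,-.1484,.133],q(92.5),vel=.05)
r.sleep(2.8); print(r.current_t(),r.current_tool_pos(),r.current_contact_force())
c=[.5315,-.3471]
r.move_linear([.5552,-.1484,.16],vel=.15)
r.move_to([*c,.12],q(75.7))
r.move_linear([*c,.042],vel=.08); f0=r.current_contact_force()[2]
for z in np.arange(.040,.0345,-.001):
    r.move_linear([*c,z],vel=.02); f=r.current_contact_force()[2]
    print(round(z,4),round(f-f0,2))
    if f-f0>1.2: break
r.sleep(.3); r.set_gripper(1.0); r.sleep(.2)
r.move_linear([*c,.2],vel=.15)
d,W=wrist(); cv2.imwrite("pics/w3.png",d["pixels"][:,:,::-1])
Z=W[...,2]; ok=(abs(W[...,0]-.53)<.08)&(abs(W[...,1]+.34)<.09)
m=ok&(Z>.047)&(Z<.065); print("box top",m.sum(),rect(W[m][:,:2]),np.median(Z[m]),np.percentile(Z[m],[2,98]))
print(r.current_t())
E
```

```text
8.875 [ 0.55520685 -0.14840236  0.13298976] [ 0.36450176  0.13217199 -1.15605131]
0.04 -0.45
0.039 -1.05
0.038 -1.35
0.037 -1.5
0.036 4.22
box top 4365 (array([ 532.7, -347.5]), array([89.5, 42.1]), 75.4627685546875) 0.05397919889066022 [0.05140043 0.05565293]
14.7167
```

View pics/w3.png

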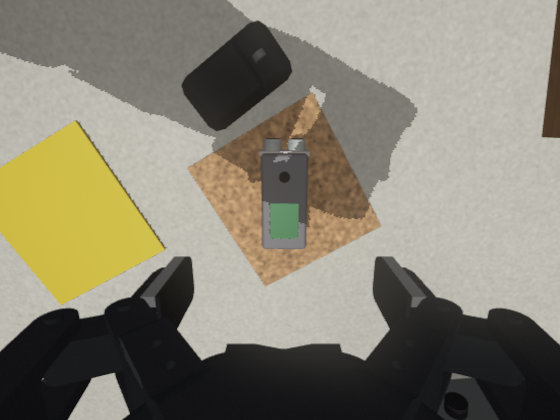

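The ranger stands upright at (285,200) on the cork mat, released, with the mouse undisturbed. Now I go above the knob.

```bash
python3 - <<'E'
from h import *
r.move_linear([.5315,-.3471,.28],vel=.25)
r.move_to([.5427,.154,.26],q(92.5)); r.move_linear([.5427,.154,.21],vel=.15)
d,W=wrist(); cv2.imwrite("pics/w4.png",d["pixels"][:,:,::-1]); pickle.dump((d,W),open("w4.pkl","wb"))
Z=W[...,2]
m=(abs(W[...,0]-.543)<.03)&(abs(W[...,1]-.154)<.03)&(Z>.11)&(Z<.128)
print("knob",m.sum(),cv2.minEnclosingCircle(W[m][:,:2].astype(np.float32)*1000),rect(W[m][:,:2]),np.median(Z[m]))
m=(abs(W[...,0]-.541)<.03)&(W[...,1]>.2)&(W[...,1]<.33)&(Z>.064)&(Z<.075)
P=W[m]; g=d["pixels"].mean(-1)
print("tube",rect(P[:,:2]),np.median(P[:,2]))
print(r.current_t(),r.current_tool_pos())
E
```

```text
knob 1076 ((545.8068237304688, 154.0413055419922), 13.969341278076172) (array([545.9, 154. ]), array([27.1, 26.9]), 42.062442779541016) 0.11775932540874401
tube (array([540.5, 255.8]), array([113.6,  40.2]), -87.11297941207886) 0.06994914616787196
17.5417 [0.54331515 0.15381043 0.21097785]
```

View pics/w4.png

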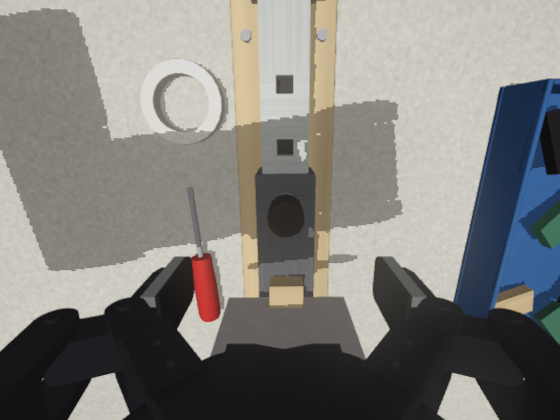

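The knob is at (285,215), with the next hole at (285,147) directly in line with it and the one after at (285,84). The tape and screwdriver are clear of the fingers. I will grip with a soft squeeze first and check the side load.

```bash
python3 - <<'E'
from h import *
x=.5445; y=.1538
r.set_gripper(.75)
r.move_linear([x,y,.111],vel=.12); print(r.current_contact_force())
f0=np.array(r.current_contact_force())
r.set_gripper(0.0,squeeze=20); r.sleep(.2)
for i in range(4):
    f=np.array(r.current_contact_force())-f0; print(x,r.current_tool_pos(),f.round(2),r.current_opening(),r.current_finger_force())
    if abs(f[0])<4: break
    s=np.sign(f[0])*.0006; x+=s
    r.move_linear([x,y,.111],vel=.02); r.sleep(.1)
print(r.current_t())
E
```

```text
[ 0.0609161   0.73266491 -0.35899722]
0.5445 [0.54494583 0.15386534 0.1115671 ] [ 0.14 -0.15  6.37] 0.320372143719271 19.951569976983592
19.475
```

```bash
python3 - <<'E'
from h import *
r.set_gripper(0.0,squeeze=60); r.sleep(.2)
p=np.array([.5445,.1538,.111]); 
print(r.current_tool_pos(),r.current_contact_force(),r.current_opening())
for dz in (.003,.006,.009,.012,.0155):
    r.move_linear(p+[0,0,dz],vel=.03); r.sleep(.1)
    print(dz,np.array(r.current_tool_pos()).round(4),np.array(r.current_contact_force()).round(2),round(r.current_opening(),3))
d,W=wrist(); Z=W[...,2]
cv2.imwrite("pics/w5.png",d["pixels"][:,:,::-1])
m=(abs(W[...,0]-.5445)<.012)&(abs(W[...,1]-.156)<.012)&(Z>.1)&(Z<.145)
print("knob top",m.sum(),np.nanmedian(Z[m]) if m.any() else None)
print(r.current_t())
E
```

```text
[0.54495553 0.15387182 0.11173902] [-0.39004082 -0.54940727  7.49689834] 0.3067410291006688
0.003 [0.5448 0.1538 0.1138] [ 4.94  0.84 -4.69] 0.304
0.006 [0.5448 0.1538 0.1167] [ 6.14  1.18 -5.63] 0.307
0.009 [0.5448 0.1538 0.1197] [ 5.1   1.34 -6.73] 0.308
0.012 [0.5447 0.1538 0.1226] [ 6.28  1.4  -6.6 ] 0.305
0.0155 [0.5447 0.1538 0.126 ] [ 6.7   0.86 -8.3 ] 0.306
knob top 3692 0.13164862438060665
21.7083
```

View pics/w5.png

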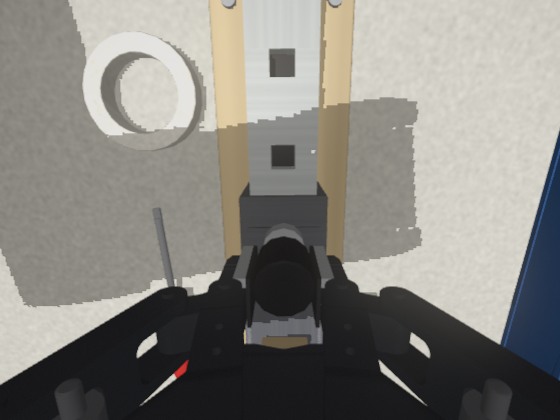

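The knob is raised about 14 mm in the jaws and the spring force is as expected, with no slip. The next hole is at (283,156). I will add 1.5 mm of lift and slide 50 mm.

```bash
python3 - <<'E'
from h import *
b=np.radians(92.6); u=np.array([np.cos(b),np.sin(b),0]); p=np.array([.5445,.1538,.111])
r.move_linear(p+[0,0,.017],vel=.03)
for s in (.01,.03,.045,.05):
    r.move_linear(p+s*u+[0,0,.017],vel=.04); r.sleep(.1)
    print(s,np.array(r.current_tool_pos()).round(4),np.array(r.current_contact_force()).round(2))
d,W=wrist(); Z=W[...,2]
t=optics.get_image("top"); V=world(t); z=V[...,2]
m=(abs(V[...,0]-.546)<.07)&(abs(V[...,1]-.111)<.025)&(z>.15)&(z<.18); print("board top",m.sum(),rect(V[m][:,:2]) if m.sum()>5 else '')
c=p+.05*u; m=(abs(W[...,0]-c[0])<.012)&(abs(W[...,1]-c[1]-.002)<.012)&(Z>.1)&(Z<.145)
print("knob top",np.nanmedian(Z[m])); print(r.current_t())
E
```

```text
0.01 [0.5442 0.164  0.1274] [ 6.45  3.04 -8.1 ]
0.03 [0.5432 0.1839 0.1273] [ 6.62  2.86 -9.05]
0.045 [0.5424 0.1989 0.1273] [ 5.44  2.13 -8.6 ]
0.05 [0.5422 0.2038 0.1272] [ 5.84  1.54 -8.61]
board top 210 (array([545.3, 112.4]), array([110. ,   7.3]), 2.9740941524505615)
knob top 0.1328525344763555
24.3083
```

```bash
python3 - <<'E'
from h import *
b=np.radians(92.6); u=np.array([np.cos(b),np.sin(b),0]); p=np.array([.5445,.1538,.111])+.05*u
for dz in (.013,.011,.009,.006,.003,.001,0,-.0006):
    r.move_linear(p+[0,0,dz],vel=.03); r.sleep(.12)
    f=np.array(r.current_contact_force()); print(dz,np.array(r.current_tool_pos()).round(4),f.round(2))
    if f[2]>12: break
d,W=wrist(); Z=W[...,2]; cv2.imwrite("pics/w6.png",d["pixels"][:,:,::-1])
m=(abs(W[...,0]-p[0])<.012)&(abs(W[...,1]-p[1]-.002)<.012)&(Z>.1)&(Z<.145)
print("knob top",np.nanmedian(Z[m])); print(r.current_t(),r.current_opening(),r.current_finger_force())
E
```

```text
0.013 [0.5422 0.2037 0.1232] [ 4.67  1.11 -7.67]
0.011 [0.5422 0.2038 0.1213] [ 5.56  2.53 -7.49]
0.009 [0.5422 0.2038 0.1194] [ 5.2   2.44 -8.23]
0.006 [0.5422 0.2037 0.1164] [ 4.83  1.09 -6.47]
0.003 [0.5422 0.2037 0.1136] [ 4.61  1.68 -5.  ]
0.001 [0.5422 0.2037 0.1119] [ 4.58  2.3  -5.09]
0 [0.5424 0.2038 0.1118] [-0.24  0.17  6.1 ]
-0.0006 [0.5425 0.2038 0.1117] [-1.74  0.15 11.93]
knob top 0.1175979975505703
27.325 0.3110632309010586 61.894159846706316
```

View pics/w6.png

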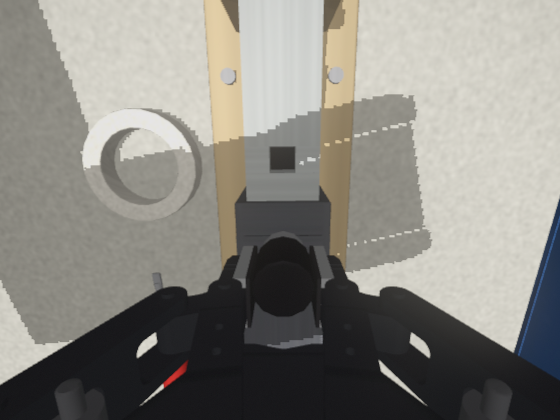

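The pin is home: the stop came at the same TCP height as at the start, with the knob top at 117.6 mm. Only the last hole, at (283,158), remains ahead. The tape and screwdriver are untouched, so I am handing in.

```bash
python3 -c "
from cell import r
print(r.current_t(),r.current_contact_force()); print(r.hand_in())"
```

```text
27.325 [-1.88775902 -0.30801875 10.86117177]
the job is handed in; nothing more can be done
None
```

The job is done and handed in at 27.3 s: I held the ranger about 15 cm from the middle of the board for 2.8 s, set it back upright on the cork mat, and moved the section one hole in +x, with the pin home and the knob still gripped.

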